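# Line up the ointment jars by size in the tier tray

## Robot

A 6-joint arm with a two-finger parallel gripper is mounted at the origin on the work surface. World frame = base frame: x ahead of the robot, y to its left, z up, the work surface at z = 0. Lengths are in m, angles in rad, forces in N, time in s.
With the tool pointing down it reaches from about 0.275 to 1 m from the base axis. Payload 8.4 kg.
Tool frame: the origin (TCP) lies at the very end of the fingers, on their centre line; the grasp point (between the pads) lies arm.tcp_to_grasp behind it (arm.tcp_to_grasp is the distance from the TCP to the grasp point, in m); z points along the fingers, y is the line along which they close (so a half turn about z gives the same grasp; the last joint's range is limited). The gripper opens to 85 mm and grips with 20 to 120 N. Pads are 22 mm wide; open, the fingers measure 114 mm over their backs; the gripper's body (76 mm by 85 mm) begins 54 mm behind the grasp point. The pads swing forward as they close: fully open they stand 13 mm farther back than shut.
Start: joints at [-1.135, 0.353, 1.633, -0, 1.155, -0.002], TCP at [0.265, -0.566, 0.231] pointing down, gripper open.
Joint ranges: [-2.63, 2.63], [-0.92, 2.1], [0.06, 2.66], [-1.3, 4.44], [0, 2.69], [-3.02, 3.02]. Speed limits (rad/s): [2.22, 2.22, 2.79, 3.14, 3.14, 3.14].

## Interface

Orientations are given as [roll, pitch, yaw] about the fixed x, y, z axes, in that order (R = Rz(yaw) Ry(pitch) Rx(roll)).
In Python, from station import arm, eyes, order gives the robot as it stands.
- The arm moves only by the shell command python3 -m handwheel 'ROWS'. ROWS is JSON, a list that holds one entry, the list of rows, each a list of 7 numbers: the turn, a rotation vector about the tool's x, y, z in units of 6 degrees (1.0 is 6 degrees), then the shift along the tool's x, y, z in units of 25 mm (1.0 is 25 mm), then the opening, from -1 (shut) to 1 (fully open). In form: [[[ax, ay, az, tx, ty, tz, hand], ...]]. A call has 1 to 20 rows; each row is the pose to reach, as a shift and turn from the pose commanded when the call began, along the tool's axes at that moment; what a row does not reach only later rows make up. A row lasts 1/12 s, in which the tool goes at most 41.7 mm and 7.16 degrees, less where a joint would pass 70% of its speed; a pose out of reach is approached as far as the arm can. A call with a gripper value outside its range is refused whole. The fingers move at their own pace and stop on an object; the grip force is fixed at half the most. Time passes only in rows, so rows that repeat a pose let the fingers close. It gives the time, the measured TCP pose, the force, the opening and the grip force at its end, in the units of the state.
- arm.state(): the state, without advancing time (a new reading comes with each control period).
- eyes.get_image(name): name is "scene" or "top" or "wrist"; returns a dict with "img" (480x640x3 uint8, red, green, blue), "vertical_fov" (degrees; the focal length in pixels is half the picture's height over the tangent of half this angle, whatever the lens; pixels are square), "cx", "cy" (the principal point, pixels), "dist" ([k1, k2, p1, p2, k3] as OpenCV has them; the pictures are not rectified), "rvec" (rotation vector, rad) and "tvec" (3), from world to camera coordinates, as OpenCV has them. Camera axes: x right, y down, z forward; pixel columns grow to the right and rows downward; lengths in m; the calibration is good to about 2 mm. A picture is of the moment at which its call begins. There is no depth.
- order.finish_job(): hands the job in; it is judged then, once.
The state is a dict: "t": time; "joint_pos": joint angles; "joint_velocities": joint speeds; "joint_efforts": joint torques, N m; "tool_pos": TCP position; "tcp_rot": TCP orientation; "wrist_force": force on the tool from outside, world axes, zero at the start; "ft_torque": the same for the moment, N m; "gripper_width": finger opening in m; "finger_force": force on a finger pad.
Only numpy, scipy, OpenCV 4.12 (cv2) and the standard library are available. Lean on these libraries where they do the work, as an engineer would, in place of code of your own. Each camera call takes 0.05 s, during which the arm holds its last target. There are 200 camera calls.

## Task

Line up the four loose brown glass jars with black lids by size in the four empty cells of the low grey tray on the ledge, one jar upright in the middle of each cell: the smallest in the cell next to the yellow ear thermometer, then each one bigger than the last, so that the biggest ends up next to the aluminium tin. Set the jars down rather than drop them, and leave the thermometer and the little dropper bottle where they are.

Things in the scene. Friction and masses are not known exactly. Their poses are not given: they have to be found in the camera images.
- jar1: The smallest of the four loose brown glass jars with black screw lids: a plain upright cylinder 36 mm in diameter (lid and glass alike) and 46 mm tall with its lid, standing on the ledge. Origin: centre of its underside; z up its axis.
- jar2: The second smallest of the four loose brown glass jars with black screw lids: a plain upright cylinder 44 mm in diameter (lid and glass alike) and 58 mm tall with its lid, standing on the ledge. Origin: centre of its underside; z up its axis.
- jar3: The second biggest of the four loose brown glass jars with black screw lids: a plain upright cylinder 52 mm in diameter (lid and glass alike) and 70 mm tall with its lid, standing on the ledge. Origin: centre of its underside; z up its axis.
- jar4: The biggest of the four loose brown glass jars with black screw lids: a plain upright cylinder 60 mm in diameter (lid and glass alike) and 82 mm tall with its lid, standing on the ledge. Origin: centre of its underside; z up its axis.
- cell1: Empty open cell of the low translucent grey tray: one end cell of the row of four, at the tray's +y end. All four alike, fixed: 110 mm (x, across the tray) by 83 mm (y, along the row), walls 2.5 mm thick, 18 mm tall; pitch 84 mm. Origin: centre of its underside, 4 mm above the ledge; inner floor 2.5 mm higher. Tray rim: 24 mm above the ledge.
- cell2: Empty open cell of the low translucent grey tray: second cell from the +y end. All four alike, fixed: 110 mm (x, across the tray) by 83 mm (y, along the row), walls 2.5 mm thick, 18 mm tall; pitch 84 mm. Origin: centre of its underside, 4 mm above the ledge; inner floor 2.5 mm higher. Tray rim: 24 mm above the ledge.
- cell3: Empty open cell of the low translucent grey tray: third cell from the +y end. All four alike, fixed: 110 mm (x, across the tray) by 83 mm (y, along the row), walls 2.5 mm thick, 18 mm tall; pitch 84 mm. Origin: centre of its underside, 4 mm above the ledge; inner floor 2.5 mm higher. Tray rim: 24 mm above the ledge.
- cell4: Empty open cell of the low translucent grey tray: other end cell of the row of four, at the tray's -y end. All four alike, fixed: 110 mm (x, across the tray) by 83 mm (y, along the row), walls 2.5 mm thick, 18 mm tall; pitch 84 mm. Origin: centre of its underside, 4 mm above the ledge; inner floor 2.5 mm higher. Tray rim: 24 mm above the ledge.
- thermometer: Yellow plastic ear thermometer, 100 x 42 x 34 mm, lying loose across the tray in the undivided space at one end of the row of cells (either end), 75 mm from the centre of the end cell beside it; an aluminium tin lies in the space at the other end. Origin: middle of its underside; x along its length.
- dropper: Small slender brown dropper bottle with a white top, 28 mm in diameter and 80 mm tall, standing loose among the jars. Origin: centre of its underside; z up its axis. Not one of the jars.

How it is judged:
By the outcome, as a careful person would: the job done as asked, in the order asked, and still so for the second after the job is handed in, with the robot touching nothing.
It also fails if it takes over 109 s, if anything falls off the work surface, if the arm or the gripper's body presses on something with over 40 N, if the wrist force passes 120 N, or if a joint passes its speed limit or range.

## Working session

There is one attempt and no reset: what is moved stays moved. The work goes in short steps, Python scripts to look and compute and a shell command to move; the robot and the scene stay as the last step left them, time stands still between calls to the robot, and variables do not carry over. Pictures are saved under pics/ and viewed, at most 14 in all, crops included, and the job is handed in when it is done.

```bash
ls; mkdir -p pics; python3 - <<'E'
from station import arm, eyes
import cv2
s=arm.state(); print(s, arm.tcp_to_grasp)
for n in ("scene","top"):
    d=eyes.get_image(n); cv2.imwrite(f"pics/{n}0.png",d["img"][:,:,::-1]); print({k:v for k,v in d.items() if k!="img"})
E
```

```text
pics
{'t': 0.0, 'joint_pos': array([-1.13538192e+00,  3.53671939e-01,  1.63414798e+00, -2.37503352e-05,
        1.15522333e+00, -2.42194188e-03]), 'joint_velocities': array([-0.00039368,  0.00270531, -0.0005104 , -0.00077417, -0.00019483,
       -0.0013639 ]), 'joint_efforts': array([ 1.29313339e-03, -6.05251694e+01, -3.42064869e+01,  5.23353879e-05,
        9.59328900e-03,  5.79779766e-06]), 'tool_pos': array([ 0.26476055, -0.56560554,  0.23054091]), 'tcp_rot': array([-3.14014200e+00,  1.82015623e-05,  4.37845969e-01]), 'wrist_force': array([ 0.27430781, -0.61283809,  0.99777617]), 'ft_torque': array([0.06517394, 0.0072348 , 0.01521548]), 'finger_force': 0.0, 'gripper_width': 0.08549810242152439} 0.0187
{'vertical_fov': 52.20415415719069, 'cx': 312.3424237312078, 'cy': 234.91606498974235, 'dist': array([-0.02974304,  0.        ,  0.        ,  0.        ,  0.        ]), 'rvec': array([ 0.7255984 ,  2.74227081, -0.94804725]), 'tvec': array([ 0.45026674, -0.16863002,  1.12956089])}
{'vertical_fov': 53.249060756002585, 'cx': 321.50183206830366, 'cy': 236.90624618187582, 'dist': array([-0.04259041,  0.        ,  0.        ,  0.        ,  0.        ]), 'rvec': array([ 2.18862807, -2.1921299 ,  0.0796837 ]), 'tvec': array([-0.00550549,  0.54199932,  0.93317675])}
```

View pics/top0.png

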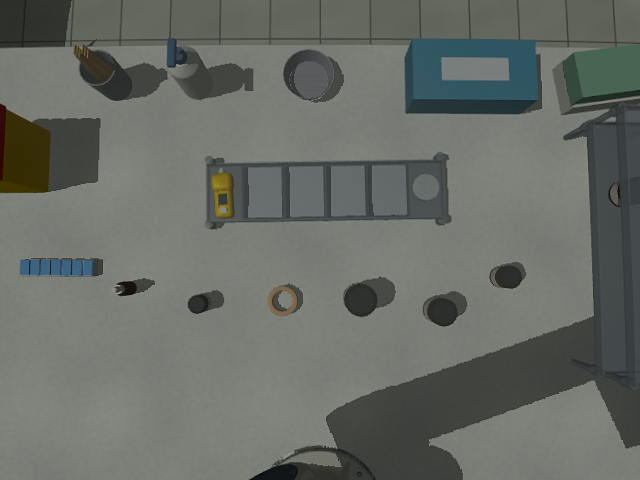

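View pics/scene0.png

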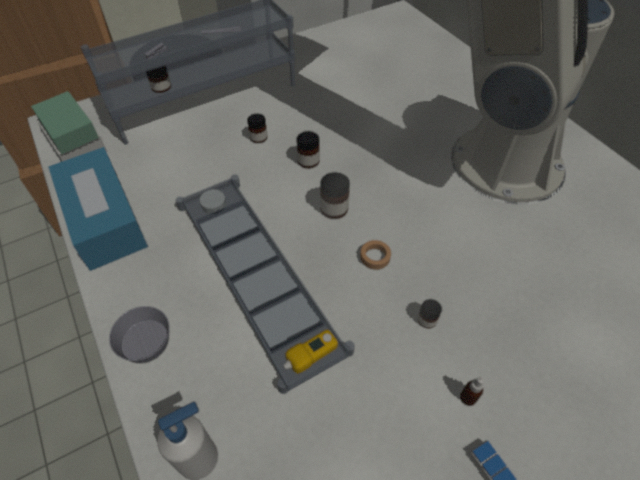

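The top view looks with +y to the left. The thermometer is at the tray's left end (223,195) and the tin is at (426,187). Lids are at (198,303), (507,276), (441,311) and (360,299), in increasing size by appearance. The dropper is at (125,288) and a shelf is on the right. The scene view agrees.

```bash
cat > h.py <<'E'
import numpy as np, cv2
from station import arm, eyes
def cam(d):
    h,w=d["img"].shape[:2]; f=h/2/np.tan(np.radians(d["vertical_fov"])/2)
    K=np.array([[f,0,d["cx"]],[0,f,d["cy"]],[0,0,1.]])
    return K,d["dist"],cv2.Rodrigues(d["rvec"])[0],d["tvec"]
def plane(d,uv,z):
    K,k,R,t=cam(d); p=cv2.undistortPoints(np.float64(uv).reshape(-1,1,2),K,k).reshape(-1,2)
    r=np.c_[p,np.ones(len(p))]@R; c=-R.T@t
    return c+r*((z-c[2])/r[:,2])[:,None]
def proj(d,P):
    K,k,R,t=cam(d); return cv2.projectPoints(np.float64(P).reshape(-1,3),d["rvec"],t,K,k)[0].reshape(-1,2)
def snap(n,f=None):
    d=eyes.get_image(n)
    if f: cv2.imwrite("pics/"+f,d["img"][:,:,::-1])
    return d
E
python3 - <<'E'
from h import *
np.set_printoptions(precision=4,suppress=True)
d=snap("top"); g=d["img"].max(2)
for n,(u,v),hh in (("j1",(198,303),.046),("j2",(507,276),.058),("j3",(441,311),.07),("j4",(360,299),.082)):
    m=np.zeros_like(g); m[v-28:v+28,u-28:u+28]=(g<70)[v-28:v+28,u-28:u+28]
    cs=cv2.findContours(m,cv2.RETR_EXTERNAL,cv2.CHAIN_APPROX_NONE)[0]; c=max(cs,key=cv2.contourArea)
    P=plane(d,c[:,0],hh); lo,hi=P.min(0),P.max(0)
    print(n,"bbox mid",((lo+hi)/2)[:2],"size",(hi-lo)[:2],cv2.boundingRect(c))
print("cam",-cam(d)[2].T@cam(d)[3])
rim=plane(d,[(215,163),(440,162),(441,219),(216,223)],.024); print("tray rim",rim[:,:2])
print("dividers",plane(d,[(287,190),(328,190),(369,190),(247,190),(409,190)],.024)[:,:2])
print("shelf z.2",plane(d,[(565,136),(575,362),(590,120),(597,382)],.2)[:,:2], plane(d,[(125,288)],.04))
w=snap("wrist","w0.png"); print("wristcam",-cam(w)[2].T@cam(w)[3], cam(w)[2])
r=d["img"][v-28:v+28,u-28:u+28]
crops=[cv2.resize(d["img"][v-30:v+30,u-30:u+30],(400,300) and (300,300),interpolation=cv2.INTER_NEAREST) for u,v in ((198,303),(507,276),(441,311),(360,299))]
o=np.vstack([np.hstack(crops[:2]),np.hstack(crops[2:])]); cv2.imwrite("pics/c0.png",o[:,:,::-1])
E
```

```text
j1 bbox mid [0.4155 0.2162] size [0.0419 0.0673] (188, 291, 36, 23)
j2 bbox mid [ 0.463  -0.3633] size [0.0439 0.0526] (495, 265, 28, 24)
j3 bbox mid [ 0.4004 -0.2396] size [0.054  0.0738] (427, 296, 40, 30)
j4 bbox mid [ 0.4223 -0.0776] size [0.0604 0.0608] (344, 283, 34, 34)
cam [ 0.4786 -0.0006  0.9672]
tray rim [[ 0.69    0.2063]
 [ 0.6919 -0.2443]
 [ 0.5769 -0.244 ]
 [ 0.5695  0.2025]]
dividers [[ 0.6352  0.0621]
 [ 0.6351 -0.0194]
 [ 0.635  -0.1011]
 [ 0.6353  0.1417]
 [ 0.6351 -0.1809]]
shelf z.2 [[ 0.6968 -0.4089]
 [ 0.3277 -0.4125]
 [ 0.7245 -0.4531]
 [ 0.2952 -0.4482]] [[0.4418 0.3747 0.04  ]]
wristcam [ 0.3329 -0.534   0.3736] [[ 0.4236 -0.9058 -0.0013]
 [-0.866  -0.4054  0.2927]
 [-0.2657 -0.1228 -0.9562]]
```

View pics/c0.png

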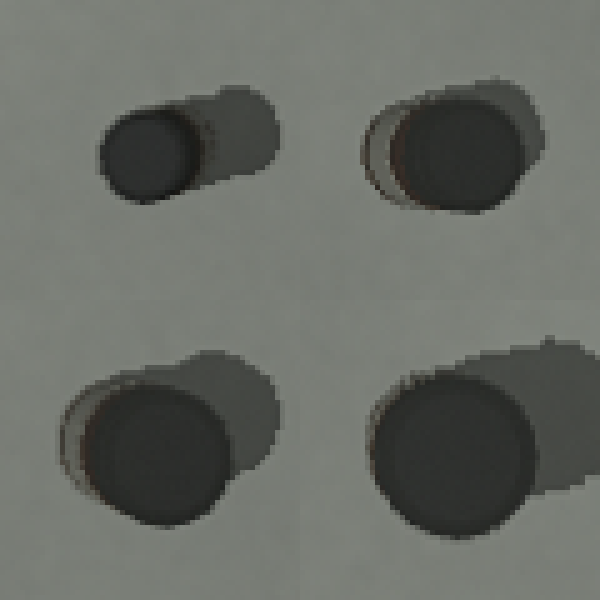

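View pics/w0.png

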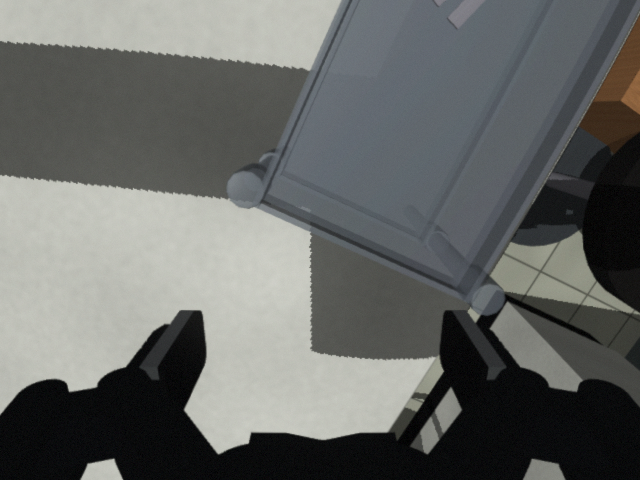

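The crops show the lids clearly, each with its shadow up and to the right. The wrist view at the start shows the shelf's end right beside the gripper, so the first move has to go +y before +x. Next I refine the lids with a darker threshold and measure the tray from a brightness profile.

```bash
python3 - <<'E'
from h import *
np.set_printoptions(precision=4,suppress=True)
d=snap("top"); g=d["img"].max(2)
for n,(u,v),hh in (("j1",(198,303),.046),("j2",(507,276),.058),("j3",(441,311),.07),("j4",(360,299),.082)):
  for T in (52,58):
    m=np.zeros_like(g); m[v-22:v+22,u-22:u+22]=(g<T)[v-22:v+22,u-22:u+22]
    cs=cv2.findContours(cv2.morphologyEx(m,cv2.MORPH_OPEN,np.ones((3,3))),cv2.RETR_EXTERNAL,cv2.CHAIN_APPROX_NONE)[0]
    if not cs: continue
    c=max(cs,key=cv2.contourArea); P=plane(d,c[:,0],hh); lo,hi=P.min(0),P.max(0)
    print(n,T,((lo+hi)/2)[:2],(hi-lo)[:2], cv2.boundingRect(c))
p=g[180:200,235:420].mean(0); print("cols",[(235+i,int(p[i])) for i in range(len(p)) if p[i]<np.median(p)-12])
p=g[155:230,308].astype(int); print(list(p))
yel=cv2.inRange(d["img"],(110,80,0),(255,230,60)); yel[:,:205]=0; yel[:,245:]=0; M=cv2.moments(yel,True); print("thermo",plane(d,[(M["m10"]/M["m00"],M["m01"]/M["m00"])],.03))
E
```

```text
j1 52 [0.4127 0.2305] [0.0324 0.0385] (188, 295, 21, 18)
j1 58 [0.4127 0.2296] [0.0324 0.0404] (188, 295, 22, 18)
j2 52 [ 0.463  -0.3643] [0.0401 0.0467] (497, 266, 25, 22)
j2 58 [ 0.463  -0.3623] [0.0401 0.0506] (495, 266, 27, 22)
j3 52 [ 0.3985 -0.231 ] [0.0502 0.0529] (428, 298, 29, 28)
j3 58 [ 0.3985 -0.231 ] [0.0503 0.0529] (428, 298, 29, 28)
j4 52 [ 0.4222 -0.0776] [0.0568 0.0572] (345, 284, 32, 32)
j4 58 [ 0.4222 -0.0776] [0.0568 0.0572] (345, 284, 32, 32)
cols [(235, 85), (236, 85), (237, 84), (238, 84), (239, 85), (240, 85), (241, 79), (242, 75), (243, 75), (244, 64), (245, 64), (246, 64), (247, 62), (248, 71), (282, 72), (283, 72), (284, 75), (285, 69), (286, 64), (287, 64), (288, 64), (289, 60), (323, 95), (324, 71), (325, 77), (326, 74), (327, 64), (328, 64), (329, 63), (330, 61), (365, 72), (366, 72), (367, 72), (368, 65), (369, 62), (370, 62), (371, 63), (406, 86), (407, 68), (408, 71), (409, 78), (410, 80), (411, 78), (412, 81), (413, 93)]
[np.int64(127), np.int64(127), np.int64(127), np.int64(127), np.int64(128), np.int64(125), np.int64(103), np.int64(71), np.int64(66
[... 316 characters left out ...]
p.int64(109), np.int64(109), np.int64(109), np.int64(108), np.int64(109), np.int64(109), np.int64(109), np.int64(109), np.int64(110), np.int64(110), np.int64(109), np.int64(109), np.int64(109), np.int64(109), np.int64(110), np.int64(109), np.int64(110), np.int64(110), np.int64(109), np.int64(109), np.int64(109), np.int64(110), np.int64(110), np.int64(110), np.int64(110), np.int64(110), np.int64(110), np.int64(110), np.int64(109), np.int64(110), np.int64(113), np.int64(87), np.int64(68), np.int64(81), np.int64(79), np.int64(65), np.int64(109), np.int64(128), np.int64(126), np.int64(126), np.int64(125), np.int64(124), np.int64(124), np.int64(124), np.int64(124)]
thermo [[0.6307 0.1934 0.03  ]]
```

```bash
python3 -m handwheel '[[[0,0,0,3.4,-7.2,-0.8,1],[0,0,0,3.4,-7.2,-0.8,1],[0,0,0,3.4,-7.2,-0.8,1],[0,0,0,3.4,-7.2,-0.8,1],[0,0,-5,3.4,-7.2,-0.8,1],[0,0,-10.8,10.6,-4,-0.8,1],[0,0,-10.8,10.6,-4,-0.8,1],[0,0,-10.8,10.6,-4,-0.8,1],[0,0,-10.8,10.6,-4,-0.8,1],[0,0,-10.8,10.6,-4,-0.8,1],[0,0,-10.8,10.6,-4,-0.8,1],[0,0,-10.8,10.6,-4,-0.8,1],[0,0,-10.8,10.6,-4,-0.8,1],[0,0,-10.8,10.6,-4,-0.8,1],[0,0,-10.8,10.6,-4,-0.8,1],[0,0,-10.8,10.6,-4,-0.8,1]]]'
python3 - <<'E'
from h import *
d=snap("wrist","w1.png"); print(proj(d,[(.463,-.363,.058),(.463,-.363,0)])); s=arm.state(); print(s["tool_pos"],s["tcp_rot"],s["joint_pos"])
E
```

```text
t: 1.58
tool_pos: [0.4624, -0.3631, 0.2513]
tcp_rot: [-3.142, -0.0, 1.565]
wrist_force: [0.3, 0.3, -0.7]
gripper_width: 0.0856
finger_force: 0.0
[[322.69565481 207.50724424]
 [322.64890885 194.61039958]]
[ 0.46244931 -0.36319686  0.25135426] [3.14150308e+00 2.18663406e-05 1.56511169e+00] [-6.68333398e-01  2.77227449e-01  1.69352949e+00  4.11152422e-05
  1.17075164e+00 -6.62664770e-01]
```

View pics/w1.png

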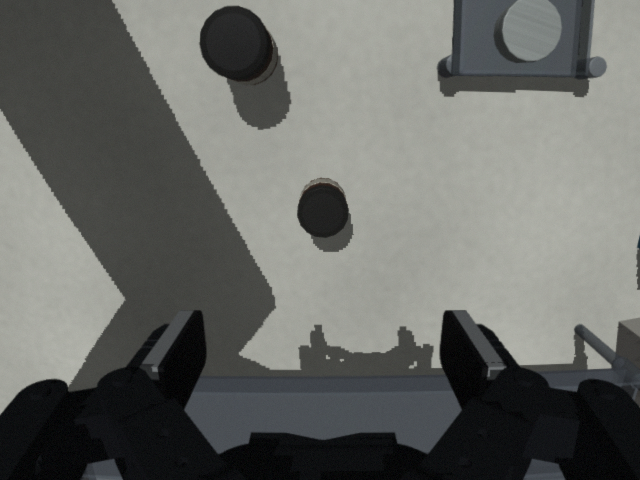

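The jar2 lid is at (323,208), exactly where predicted. Jar3's lid is at (236,44) and the tray's tin end is at the upper right. Descending to grasp.

```bash
python3 -m handwheel '[[[0,0,-0.05,0,0,8,1],[0,0,-0.05,0,0,8,1],[0,0,-0.05,0,0,8,1],[0,0,-0.05,0,0,8,1],[0,0,-0.05,0,0,8,1],[0,0,-0.05,0,0,9.15,1],[0,0,-0.05,0,0,9.15,1],[0,0,-0.05,0,0,9.15,1],[0,0,-0.05,0,0,9.15,0.3],[0,0,-0.05,0,0,9.15,-0.1],[0,0,-0.05,0,0,9.15,-1],[0,0,-0.05,0,0,9.15,-1],[0,0,-0.05,0,0,9.15,-1],[0,0,-0.05,0,0,9.15,-1],[0,0,-0.05,0,0,9.15,-1],[0,0,-0.05,0,0,9.15,-1]]]'
python3 - <<'E'
from h import *
d=snap("wrist","w2.png"); s=arm.state(); print(s["tool_pos"],s["finger_force"],s["gripper_width"])
E
```

```text
t: 2.97
tool_pos: [0.4636, -0.364, 0.0247]
tcp_rot: [3.139, 0.002, 1.574]
wrist_force: [-0.8, 0.9, 8.8]
gripper_width: 0.0427
finger_force: 59.5
[ 0.46356288 -0.36396591  0.02474327] 59.55091904033907 0.04266623545029015
```

```bash
python3 -m handwheel '[[[0,0,0,0,0,-6,-1],[0,0,0,0,0,-6,-1],[0,0,0,0,0,-6,-1],[0,0,0,0,0,-6,-1],[0,0,0,11.8,6.8,-7,-1],[0,0,0,11.8,6.8,-7,-1],[0,0,0,11.8,6.8,-7,-1],[0,0,0,11.8,6.8,-7,-1],[0,0,0,11.8,6.8,-7,-1],[0,0,0,11.8,6.8,-7,-1],[0,0,0,11.8,6.8,-7,-1],[0,0,0,11.8,6.8,-7,-1],[0,0,0,11.8,6.8,-7,-1],[0,0,0,11.8,6.8,-7,-1],[0,0,0,11.8,6.8,-7,-1],[0,0,0,11.8,6.8,-7,-1]]]'
python3 - <<'E'
from h import *
d=snap("wrist","w3.png"); np.savez("w3.npz",**d); s=arm.state(); print(s["tool_pos"],s["tcp_rot"],s["gripper_width"])
E
```

```text
t: 4.35
tool_pos: [0.6308, -0.0685, 0.1977]
tcp_rot: [-3.141, 0.0, 1.574]
wrist_force: [0.5, -0.0, -1.8]
gripper_width: 0.0424
finger_force: 61.7
[ 0.63084573 -0.06885704  0.19764113] [-3.14121399e+00  2.95712649e-04  1.57280155e+00] 0.042657944613981764
```

View pics/w3.png

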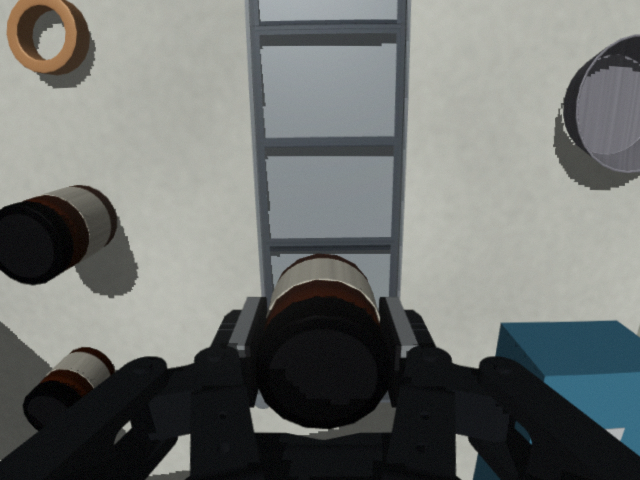

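The view shows the tray running up the image (+y is up). Dividers are at rows ~30, ~145 and ~243, with side rails at columns ~258 and ~400. The jar is held upright, and the ring, jar4 and jar3 are on the left. I'll take profiles to measure it.

```bash
python3 - <<'E'
from h import *
np.set_printoptions(precision=4,suppress=True)
d=dict(np.load("w3.npz")); g=d["img"].max(2).astype(int)
p=g[:,300:360].mean(1).astype(int)
for a,b in ((12,52),(128,164),(228,262)): print(a,[(int(p[i])) for i in range(a,b)])
for v in (90,195): print(v,[int(x) for x in g[v-5:v+5,240:285].mean(0)],[int(x) for x in g[v-5:v+5,380:420].mean(0)])
for v in (22,37,45,138,150,156,238,246,252): print(v,plane(d,[(328,v)],.022)[0,1],plane(d,[(328,v)],.0065)[0,1])
E
```

```text
12 [171, 171, 170, 170, 170, 169, 168, 150, 96, 78, 75, 71, 79, 93, 97, 97, 91, 90, 96, 96, 95, 85, 70, 67, 67, 67, 67, 67, 67, 67, 67, 67, 68, 87, 156, 163, 162, 162, 162, 161]
128 [147, 147, 146, 147, 147, 147, 147, 145, 129, 100, 85, 85, 85, 84, 83, 84, 84, 76, 68, 66, 67, 67, 66, 66, 66, 67, 67, 75, 124, 143, 144, 144, 144, 144, 144, 144]
228 [140, 140, 140, 140, 141, 140, 140, 140, 138, 123, 85, 78, 77, 74, 72, 74, 75, 61, 48, 46, 52, 53, 57, 62, 62, 70, 105, 95, 84, 77, 84, 96, 104, 109]
90 [174, 175, 174, 175, 176, 175, 176, 175, 166, 137, 130, 129, 122, 93, 89, 89, 88, 90, 92, 91, 91, 90, 75, 91, 139, 153, 154, 155, 154, 154, 154, 155, 154, 154, 154, 155, 154, 154, 154, 155, 155, 154, 154, 154, 155] [151, 151, 152, 151, 151, 150, 150, 151, 150, 149, 150, 150, 150, 149, 145, 115, 85, 81, 80, 78, 80, 80, 79, 73, 70, 96, 102, 111, 142, 174, 179, 180, 180, 180, 180, 180, 180, 180, 179, 181]
195 [178, 178, 178, 179, 178, 178, 179, 178, 178, 178, 178, 178, 178, 177, 165, 133, 121, 118, 104, 87, 82, 80, 80, 81, 80, 81, 81, 72, 83, 131, 142, 142, 142, 142, 141, 142, 142, 142, 141, 142, 142, 142, 143, 143, 142] [142, 142, 142, 141, 141, 142, 142, 142, 141, 142, 141, 135, 111, 82, 78, 78, 78, 79, 79, 75, 72, 86, 98, 108, 140, 177, 186, 187, 188, 187, 188, 187, 187, 187, 187, 185, 186, 184, 184, 184]
22 0.0720021594393927 0.0751903843027702
37 0.06178830288812826 0.0644795252709525
45 0.05629948404703215 0.05872362253596771
138 -0.01026360436124896 -0.011078401125237575
150 -0.019307295943673308 -0.020562155393804408
156 -0.023875630890690162 -0.025352783829012494
238 -0.08992620399751433 -0.09461735338382783
246 -0.09678473416034655 -0.10180961708665724
252 -0.10198391313697648 -0.10726178618854063
```

```bash
python3 - <<'E'
from h import *
np.set_printoptions(precision=4,suppress=True)
d=dict(np.load("w3.npz"))
for z in (.0065,.024): print(z,plane(d,[(263.7,90),(395.5,90),(268.7,195),(392.5,195),(249,90),(408.3,90),(255,195),(404.3,195)],z)[:,0])
# jar3/jar4 lids from jar top view check
t=snap("top"); 
E
```

```text
0.0065 [0.5851 0.6879 0.5865 0.6893 0.5736 0.6979 0.575  0.6992]
0.024 [0.5875 0.6849 0.5888 0.6863 0.5766 0.6944 0.578  0.6956]
```

```bash
python3 -m handwheel '[[[0,0,0,3.9,0.2,0,-1],[0,0,0,3.9,0.2,0,-1],[0,0,0,3.9,0.2,0,-1],[0,0,0,3.9,0.2,0,-1],[0,0,0,3.9,0.2,4,-1],[0,0,0,3.9,0.2,4,-1],[0,0,0,3.9,0.2,6,-1],[0,0,0,3.9,0.2,6,-1],[0,0,0,3.9,0.2,6,-1],[0,0,0,3.9,0.2,6,-1],[0,0,0,3.9,0.2,6,-1]]]'; python3 -c "
from h import *
s=arm.state();print(s['tool_pos'])"
```

```text
t: 5.37
tool_pos: [0.6377, 0.0289, 0.0493]
tcp_rot: [3.139, 0.0, 1.573]
wrist_force: [0.4, 0.2, -0.6]
gripper_width: 0.0428
finger_force: 61.7
[0.63765699 0.02894873 0.04934495]
```

```bash
python3 -m handwheel '[[[0,0,0,0,-0.04,0.4,-1],[0,0,0,0,-0.04,0.6,-1],[0,0,0,0,-0.04,0.73,-1],[0,0,0,0,-0.04,0.73,-1],[0,0,0,0,-0.04,0.73,-1]]]'
```

```text
t: 5.78
tool_pos: [0.6359, 0.0298, 0.0312]
tcp_rot: [3.14, 0.0, 1.574]
wrist_force: [-4.7, -0.5, 13.3]
gripper_width: 0.0427
finger_force: 63.0
```

```bash
python3 -m handwheel '[[[0,0,0,0,0,0,0.4],[0,0,0,0,0,0,0.4],[0,0,0,0,0,0,0.4],[0,0,0,0,0,-0.4,0.4],[0,0,0,0,0,-6,0.4],[0,0,0,0,0,-6,0.4],[0,0,0,0,0,-6,0.4],[0,0,0,0,0,-6,1],[0,0,0,8.1,-8.9,-8.8,1],[0,0,0,8.1,-8.9,-8.8,1],[0,0,0,8.1,-8.9,-8.8,1],[0,0,0,8.1,-8.9,-8.8,1],[0,0,0,8.1,-8.9,-8.8,1],[0,0,0,8.1,-8.9,-8.8,1],[0,0,0,8.1,-8.9,-8.8,1],[0,0,0,8.1,-8.9,-8.8,1],[0,0,0,8.1,-8.9,-8.8,1],[0,0,0,8.1,-8.9,-8.8,1],[0,0,0,8.1,-8.9,-8.8,1],[0,0,0,8.1,-8.9,-8.8,1]]]'
cat >> h.py <<'E'
def lid(d,guess,h,dia):
    """lid centre on plane z=h from darkest blob around the guess (x,y)"""
    u,v=proj(d,[(*guess,h)])[0]; r=int(1.1*np.linalg.norm(proj(d,[(guess[0]+dia/2,guess[1],h)])[0]-(u,v)))+6
    g=d["img"].max(2); m=np.zeros_like(g); cv2.circle(m,(int(u),int(v)),r,1,-1); m*=(g<60).astype(np.uint8)
    c=max(cv2.findContours(cv2.morphologyEx(m,cv2.MORPH_OPEN,np.ones((5,5))),cv2.RETR_EXTERNAL,cv2.CHAIN_APPROX_NONE)[0],key=cv2.contourArea)
    P=plane(d,c[:,0],h)[:,:2]; print("lid",(P.min(0)+P.max(0))/2,"ext",P.max(0)-P.min(0),"hi",P.max(0),"uv",(u,v),cv2.boundingRect(c)); return c
E
python3 - <<'E'
from h import *
np.set_printoptions(precision=4,suppress=True)
d=snap("wrist","w4.png"); lid(d,(.4127,.232),.046,.036)
d=snap("top","t4.png"); s=arm.state(); print(s["tool_pos"],s["tcp_rot"])
E
```

```text
t: 7.45
tool_pos: [0.4128, 0.231, 0.2492]
tcp_rot: [-3.142, 0.0, 1.573]
wrist_force: [-0.3, 1.5, -0.5]
gripper_width: 0.0857
finger_force: 0.0
lid [0.4123 0.2339] ext [0.0355 0.0413] hi [0.4301 0.2546] uv (np.float64(321.955322599262), np.float64(204.0467615823041)) (301, 178, 42, 48)
[0.4127 0.2309 0.249 ] [-3.1411  0.0005  1.5726]
```

View pics/t4.png

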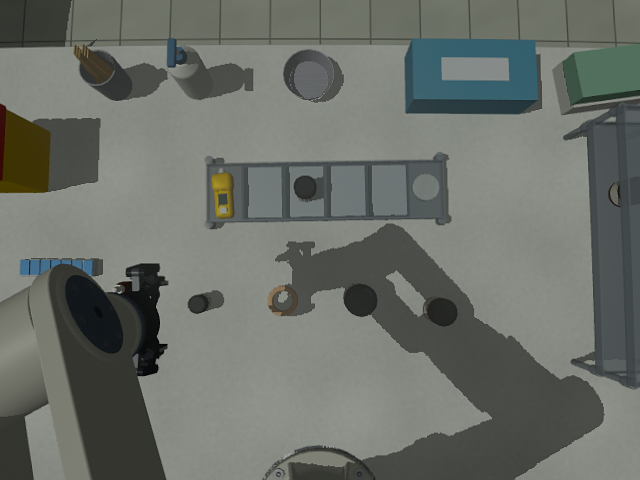

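View pics/w4.png

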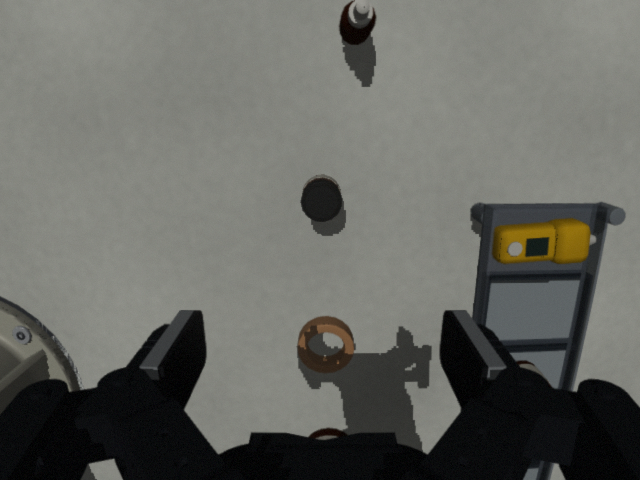

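The top view shows jar2 centred in cell2 at (305,187). The wrist view shows jar1's lid at (322,200), with the dropper well clear at (358,20). Grasping jar1.

```bash
python3 -m handwheel '[[[0,0,0,0.04,0,8,1],[0,0,0,0.04,0,8,1],[0,0,0,0.04,0,8,1],[0,0,0,0.04,0,8,1],[0,0,0,0.04,0,8,1],[0,0,0,0.04,0,9.45,1],[0,0,0,0.04,0,9.45,1],[0,0,0,0.04,0,9.45,0.5],[0,0,0,0.04,0,9.45,0],[0,0,0,0.04,0,9.45,-1],[0,0,0,0.04,0,9.45,-1],[0,0,0,0.04,0,9.45,-1],[0,0,0,0.04,0,9.45,-1],[0,0,0,0.04,0,9.45,-1],[0,0,0,0.04,0,9.45,-1],[0,0,0,0.04,0,9.45,-1]]]'
```

```text
t: 8.88
tool_pos: [0.4136, 0.2335, 0.0154]
tcp_rot: [3.138, -0.002, 1.574]
wrist_force: [-0.5, -1.4, 11.8]
gripper_width: 0.0345
finger_force: 58.5
```

```bash
python3 -m handwheel '[[[0,0,0,0,0,-4.8,-1],[0,0,0,0,0,-4.8,-1],[0,0,0,0,0,-4.8,-1],[0,0,0,0,0,-4.8,-1],[0,0,0,-4.8,8.9,-4.8,-1],[0,0,0,-4.8,8.9,-4.8,-1],[0,0,0,-4.8,8.9,-4.8,-1],[0,0,0,-4.8,8.9,-4.8,-1],[0,0,0,-4.8,8.9,-4.8,-1],[0,0,0,-4.8,8.9,-4.8,-1],[0,0,0,-4.8,8.9,-4.8,-1],[0,0,0,-4.8,8.9,-4.8,-1],[0,0,0,-4.8,8.9,-4.8,-1],[0,0,0,-4.8,8.9,-3,-1],[0,0,0,-4.8,8.9,-1.5,-1],[0,0,0,-4.8,8.9,-1.1,-1],[0,0,0,-4.8,8.9,-1.1,-1],[0,0,0,-4.8,8.9,-1.1,-1]]]'
```

```text
t: 10.38
tool_pos: [0.6346, 0.1141, 0.0415]
tcp_rot: [-3.141, 0.0, 1.575]
wrist_force: [0.9, -0.8, 0.2]
gripper_width: 0.0342
finger_force: 60.5
```

```bash
python3 -m handwheel '[[[0,0,0,-0.04,0.06,0.3,-1],[0,0,0,-0.04,0.06,0.6,-1],[0,0,0,-0.04,0.06,0.72,-1],[0,0,0,-0.04,0.06,0.78,-1],[0,0,0,-0.04,0.06,0.78,-1],[0,0,0,-0.04,0.06,0.78,-1]]]'
```

```text
t: 10.88
tool_pos: [0.6368, 0.1125, 0.022]
tcp_rot: [3.141, -0.0, 1.574]
wrist_force: [-2.1, -0.6, 4.7]
gripper_width: 0.0344
finger_force: 61.0
```

```bash
python3 -m handwheel '[[[0,0,0,0,0,0,0.2],[0,0,0,0,0,0,0.2],[0,0,0,0,0,0,0.2],[0,0,0,0,0,-0.4,0.2],[0,0,0,0,0,-7,0.2],[0,0,0,0,0,-7,0.2],[0,0,0,0,0,-7,0.2],[0,0,0,0,0,-7,0.2],[0,0,0,-7.6,-8.6,-9.5,1],[0,0,0,-7.6,-8.6,-9.5,1],[0,0,0,-7.6,-8.6,-9.5,1],[0,0,0,-7.6,-8.6,-9.5,1],[0,0,0,-7.6,-8.6,-9.5,1],[0,0,0,-7.6,-8.6,-9.5,1],[0,0,0,-7.6,-8.6,-9.5,1],[0,0,0,-7.6,-8.6,-9.5,1],[0,0,0,-7.6,-8.6,-9.5,1],[0,0,0,-7.6,-8.6,-9.5,1],[0,0,0,-7.6,-8.6,-9.5,1],[0,0,0,-7.6,-8.6,-9.5,1]]]'
python3 - <<'E'
from h import *
np.set_printoptions(precision=4,suppress=True)
d=snap("wrist","w5.png"); lid(d,(.4222,-.0776),.082,.060)
s=arm.state(); print(s["tool_pos"],s["tcp_rot"])
E
```

```text
t: 12.55
tool_pos: [0.4229, -0.0776, 0.2583]
tcp_rot: [-3.141, -0.0, 1.575]
wrist_force: [-1.2, -0.3, 0.9]
gripper_width: 0.0856
finger_force: 0.0
lid [ 0.4213 -0.0761] ext [0.0581 0.0632] hi [ 0.4503 -0.0445] uv (np.float64(321.2439967972588), np.float64(212.37211156271925)) (284, 171, 73, 78)
[ 0.4228 -0.0776  0.2582] [-3.141  -0.0003  1.5754]
```

View pics/w5.png

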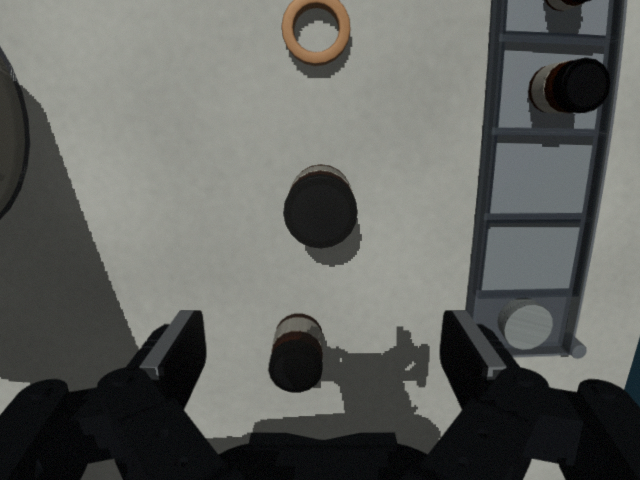

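Jar4's lid is at (320,210), as predicted. Jars 1 and 2 stand upright in cells 1 and 2.

```bash
python3 -m handwheel '[[[0,0,0.05,0,-0.05,4,1],[0,0,0.05,0,-0.05,4,1],[0,0,0.05,0,-0.05,4,1],[0,0,0.05,0,-0.05,6.5,1],[0,0,0.05,0,-0.05,6.5,1],[0,0,0.05,0,-0.05,8.7,1],[0,0,0.05,0,-0.05,8.7,1],[0,0,0.05,0,-0.05,8.7,1],[0,0,0.05,0,-0.05,8.7,0.5],[0,0,0.05,0,-0.05,8.7,-1],[0,0,0.05,0,-0.05,8.7,-1],[0,0,0.05,0,-0.05,8.7,-1],[0,0,0.05,0,-0.05,8.7,-1],[0,0,0.05,0,-0.05,8.7,-1]]]'
```

```text
t: 13.77
tool_pos: [0.422, -0.0784, 0.0423]
tcp_rot: [3.139, 0.0, 1.569]
wrist_force: [-0.3, 2.1, 8.7]
gripper_width: 0.0589
finger_force: 65.6
```

```bash
python3 -m handwheel '[[[0,0,0,0,0,-4.8,-1],[0,0,0,0,0,-4.8,-1],[0,0,0,0,0,-4.8,-1],[0,0,0,0,0,-4.8,-1],[0,0,0,-2.4,8.6,-4.8,-1],[0,0,0,-2.4,8.6,-4.8,-1],[0,0,0,-2.4,8.6,-4.8,-1],[0,0,0,-2.4,8.6,-4.8,-1],[0,0,0,-2.4,8.6,-4.8,-1],[0,0,0,-2.4,8.6,-4.8,-1],[0,0,0,-2.4,8.6,-4.8,-1],[0,0,0,-2.4,8.6,-4.8,-1],[0,0,0,-2.4,8.6,-3,-1],[0,0,0,-2.4,8.6,-1.5,-1],[0,0,0,-2.4,8.6,-1,-1],[0,0,0,-2.4,8.6,-1,-1],[0,0,0,-2.4,8.6,-1,-1]]]'
```

```text
t: 15.18
tool_pos: [0.6351, -0.1385, 0.0664]
tcp_rot: [-3.14, -0.0, 1.569]
wrist_force: [-0.3, 0.2, -2.6]
gripper_width: 0.0586
finger_force: 67.0
```

```bash
python3 -m handwheel '[[[0,0,0,0,0.05,0.3,-1],[0,0,0,0,0.05,0.55,-1],[0,0,0,0,0.05,0.65,-1],[0,0,0,0,0.05,0.71,-1],[0,0,0,0,0.05,0.71,-1],[0,0,0,0,0.05,0.71,-1]]]'
```

```text
t: 15.68
tool_pos: [0.6374, -0.1388, 0.0489]
tcp_rot: [3.141, 0.0, 1.569]
wrist_force: [0.4, -0.0, 0.9]
gripper_width: 0.0588
finger_force: 67.5
```

```bash
python3 -m handwheel '[[[0,0,0,0,0,0.04,-1],[0,0,0,0,0,0.06,-1],[0,0,0,0,0,0.06,-1]]]'
python3 -m handwheel '[[[0,0,0,0,0,0,0.7],[0,0,0,0,0,0,0.7],[0,0,0,0,0,0,0.7],[0,0,0,0,0,-0.4,0.7],[0,0,0,0,0,-6,0.7],[0,0,0,0,0,-6,0.7],[0,0,0,0,0,-6,0.7],[0,0,0,0,0,-6,0.7],[0,0,0,-3.7,-9.5,-8.4,1],[0,0,0,-3.7,-9.5,-8.4,1],[0,0,0,-3.7,-9.5,-8.4,1],[0,0,0,-3.7,-9.5,-8.4,1],[0,0,0,-3.7,-9.5,-8.4,1],[0,0,0,-3.7,-9.5,-8.4,1],[0,0,0,-3.7,-9.5,-8.4,1],[0,0,0,-3.7,-9.5,-8.4,1],[0,0,0,-3.7,-9.5,-8.4,1],[0,0,0,-3.7,-9.5,-8.4,1],[0,0,0,-3.7,-9.5,-8.4,1],[0,0,0,-3.7,-9.5,-8.4,1]]]'
python3 - <<'E'
from h import *
np.set_printoptions(precision=4,suppress=True)
d=snap("wrist","w6.png"); lid(d,(.3985,-.231),.070,.052)
s=arm.state(); print(s["tool_pos"],s["tcp_rot"])
E
```

```text
t: 15.93
tool_pos: [0.6374, -0.1388, 0.0489]
tcp_rot: [3.141, 0.0, 1.569]
wrist_force: [-6.1, 1.5, 14.0]
gripper_width: 0.0587
finger_force: 69.0
t: 17.6
tool_pos: [0.4002, -0.2303, 0.2564]
tcp_rot: [-3.141, -0.0, 1.57]
wrist_force: [0.5, -0.3, 0.8]
gripper_width: 0.0855
finger_force: 0.0
lid [ 0.3976 -0.232 ] ext [0.0499 0.0543] hi [ 0.4225 -0.2049] uv (np.float64(320.10357053657134), np.float64(210.48789407873394)) (289, 179, 61, 65)
[ 0.4001 -0.2303  0.2563] [-3.1409 -0.0005  1.57  ]
```

View pics/w6.png

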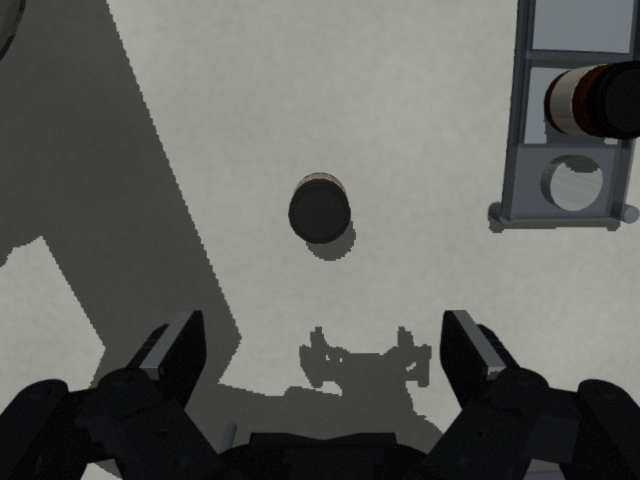

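Jar3's lid is at (320,211) as predicted, and jar4 stands in cell4. Grasping jar3.

```bash
python3 -m handwheel '[[[0,0,0,-0.08,-0.08,4,1],[0,0,0,-0.08,-0.08,4,1],[0,0,0,-0.08,-0.08,4,1],[0,0,0,-0.08,-0.08,6.8,1],[0,0,0,-0.08,-0.08,6.8,1],[0,0,0,-0.08,-0.08,9.05,1],[0,0,0,-0.08,-0.08,9.05,1],[0,0,0,-0.08,-0.08,9.05,1],[0,0,0,-0.08,-0.08,9.05,0.4],[0,0,0,-0.08,-0.08,9.05,-1],[0,0,0,-0.08,-0.08,9.05,-1],[0,0,0,-0.08,-0.08,9.05,-1],[0,0,0,-0.08,-0.08,9.05,-1],[0,0,0,-0.08,-0.08,9.05,-1],[0,0,0,-0.08,-0.08,9.05,-1]]]'
```

```text
t: 18.9
tool_pos: [0.3985, -0.2333, 0.0322]
tcp_rot: [3.139, 0.001, 1.569]
wrist_force: [-0.4, 1.1, 8.5]
gripper_width: 0.0504
finger_force: 62.1
```

```bash
python3 -m handwheel '[[[0,0,0,0,0,-5.4,-1],[0,0,0,0,0,-5.4,-1],[0,0,0,0,0,-5.4,-1],[0,0,0,0,0,-5.4,-1],[0,0,0,7.1,9.5,-5.4,-1],[0,0,0,7.1,9.5,-5.4,-1],[0,0,0,7.1,9.5,-5.4,-1],[0,0,0,7.1,9.5,-5.4,-1],[0,0,0,7.1,9.5,-5.4,-1],[0,0,0,7.1,9.5,-5.4,-1],[0,0,0,7.1,9.5,-5.4,-1],[0,0,0,7.1,9.5,-5.4,-1],[0,0,0,7.1,9.5,-5.4,-1],[0,0,0,7.1,9.5,-5.4,-1],[0,0,0,7.1,9.5,-3.8,-1],[0,0,0,7.1,9.5,-2.2,-1],[0,0,0,7.1,9.5,-1,-1],[0,0,0,7.1,9.5,-1,-1],[0,0,0,7.1,9.5,-1,-1]]]'
```

```text
t: 20.48
tool_pos: [0.633, -0.0567, 0.0548]
tcp_rot: [-3.138, -0.0, 1.567]
wrist_force: [0.1, -0.1, -1.8]
gripper_width: 0.0508
finger_force: 63.6
```

```bash
python3 -m handwheel '[[[0,0,0,0.06,0.1,0.2,-1],[0,0,0,0.06,0.1,0.45,-1],[0,0,0,0.06,0.1,0.6,-1],[0,0,0,0.06,0.1,0.66,-1],[0,0,0,0.06,0.1,0.69,-1],[0,0,0,0.06,0.1,0.69,-1],[0,0,0,0.06,0.1,0.69,-1]]]'
```

```text
t: 21.07
tool_pos: [0.6379, -0.0542, 0.0388]
tcp_rot: [3.141, 0.0, 1.569]
wrist_force: [-1.5, -0.2, 3.1]
gripper_width: 0.0508
finger_force: 63.8
```

Light contact at 3 N. I'll lower another millimetre, release, retreat clear of everything and check.

```bash
python3 -m handwheel '[[[0,0,0,0,0,0.03,-1],[0,0,0,0,0,0.03,-1],[0,0,0,0,0,0,0.6],[0,0,0,0,0,0,0.6],[0,0,0,0,0,0,0.6],[0,0,0,0,0,-0.4,0.6],[0,0,0,0,0,-6,0.6],[0,0,0,0,0,-6,0.6],[0,0,0,0,0,-6,0.6],[0,0,0,0,0,-6,0.6],[0,0,0,0,-9.5,-8,0.6],[0,0,0,0,-9.5,-8,0.6],[0,0,0,0,-9.5,-8,0.6],[0,0,0,0,-9.5,-8,0.6],[0,0,0,0,-9.5,-8,0.6],[0,0,0,0,-9.5,-8,0.6],[0,0,0,0,-9.5,-8,0.6],[0,0,0,0,-9.5,-8,0.6],[0,0,0,0,-9.5,-8,0.6],[0,0,0,0,-9.5,-8,0.6]]]'
python3 - <<'E'
from h import *
np.set_printoptions(precision=4,suppress=True)
d=snap("top","t7.png")
for x,y,h,D in ((.6365,.113,.046,.036),(.6365,.029,.058,.044),(.6365,-.055,.07,.052),(.6365,-.139,.082,.06)): lid(d,(x,y),h+.0065,D)
E
```

```text
t: 22.73
tool_pos: [0.4014, -0.0538, 0.2386]
tcp_rot: [3.141, 0.0, 1.569]
wrist_force: [1.5, 0.5, 1.1]
gripper_width: 0.0688
finger_force: 0.0
lid [0.6354 0.1104] ext [0.0332 0.0349] hi [0.652  0.1278] uv (np.float64(259.64505963232017), np.float64(186.9238560447682)) (252, 179, 19, 18)
lid [0.6342 0.0252] ext [0.0423 0.0419] hi [0.6554 0.0461] uv (np.float64(302.9809816337794), np.float64(185.78145392221688)) (294, 176, 23, 23)
lid [ 0.6359 -0.0551] ext [0.0494 0.0509] hi [ 0.6606 -0.0297] uv (np.float64(347.45900126489204), np.float64(184.64652681275345)) (334, 172, 28, 27)
lid [ 0.6347 -0.1371] ext [0.0582 0.0599] hi [ 0.6639 -0.1072] uv (np.float64(393.0226051340565), np.float64(183.52341718713618)) (376, 169, 33, 32)
```

View pics/t7.png

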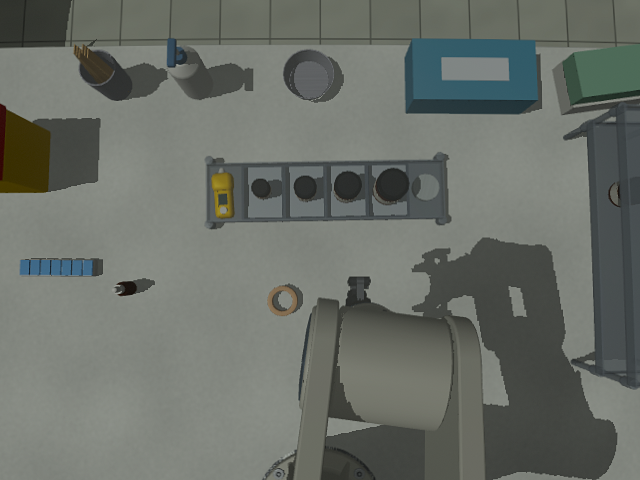

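The top view shows the jars standing upright, centred to within about 4 mm and rising in size from the thermometer to the tin: (261,188), (305,187), (347,185), (392,185). The thermometer (223,195) and dropper (125,288) haven't moved. Handing in.

```bash
python3 -c "
from station import order
print(order.finish_job())"
```

```text
the job is handed in; nothing more can be done
None
```

The four jars stand upright in the tray cells, smallest by the thermometer and biggest by the tin, each within about 4 mm of its cell's centre. The thermometer and dropper bottle were left where they were, and the job was handed in after about 23 s of robot time.

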